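# Close the casting mould with its top plate

## Task

Close the blue casting mould: take the blue top plate by its black handle and lower it, level, over the mould's two steel guide pins until it lies flat on the mould, keeping hold of it until it is all the way down, then let go. Leave the orange top plate, which belongs to another mould, where it is.

Things in the scene. Friction and masses are not known exactly. Their poses are not given: they have to be found in the camera images.
- blue_top_handle (a point): Loose blue plate, 64x120x12 mm, ~0.25 kg, flat on the worktop. Point: centre of its black bridge handle's bar, 45 mm above plate underside. Bar 20 mm wide (x), 50 long (y), 16 tall, 25 mm above the plate's upper face; feet near its ends. x: plate's short side, y: long side, z up. Two 20 mm through holes at y = +-44 mm from the centre. Same after a half turn.
- mould_seat (a point): Fixed blue mould block, 76x130x24 mm, three shallow slots in its upper face. Point: centre of that face, where the plate is to lie. x: short side, y: long side, z up. Two upright steel guide pins at y = +-44 mm from it, 14 mm thick, rising 36 mm above the face; the upper 15 mm taper to a 4 mm tip. A wall shelf hangs under 0.6 m above the worktop beyond x = 0.62 m: swing the arm drawn in.
- orange_top_handle (a point): Loose orange plate, same outer size and black handle as the blue one, but with two small 9 mm holes that do not go over the pins. Point: centre of its handle bar, 45 mm above its underside; axes as for the blue plate.
Not all that is in view belongs to the job. What is shaped like the part that bears mould_seat but purple is not meant.

How it is judged:
By the outcome, as a careful person would: the job done as asked, in the order asked, and still so for the second after the job is handed in, with the robot touching nothing.
It also fails if it takes over 43 s, if anything falls off the work surface, if the arm or the gripper's body presses on something with over 40 N, if the wrist force passes 120 N, or if a joint passes its speed limit or range.

## Robot

A 6-joint arm with a two-finger parallel gripper is mounted at the origin on a cart in front of the work surface, level with it; the furniture and walls round the work are solid. World frame = base frame: x ahead of the robot, y to its left, z up, the work surface at z = 0. Lengths are in m, angles in rad, forces in N, time in s.
With the tool pointing down it reaches from about 0.375 to 0.9 m from the base axis. Payload 3.1 kg.
Tool frame: the origin (TCP) lies at the very end of the fingers, on their centre line; the grasp point (between the pads) lies 19 mm behind it (manip.pinch_z is the distance from the TCP to the grasp point, in m); z points along the fingers, y is the line along which they close (so a half turn about z gives the same grasp; the last joint's range is limited). The gripper opens to 85 mm and grips with 20 to 120 N. Pads are 22 mm wide; open, the fingers measure 114 mm over their backs; the gripper's body (76 mm by 85 mm) begins 54 mm behind the grasp point. The pads swing forward as they close: fully open they stand 13 mm farther back than shut.
Start: joints at [-1.333, 0.527, 1.433, -0, 1.181, -0.178], TCP at [0.253, -0.571, 0.231] pointing down, gripper open.
Joint ranges: [-3.08, 3.08], [-0.75, 2.2], [0.22, 2.44], [-1.43, 4.57], [0, 2.65], [-2.85, 2.85]. Speed limits (rad/s): [2.79, 2.79, 3.14, 3.14, 3.14, 3.14].

## Interface

Orientations are given as a unit quaternion [x, y, z, w].
In Python, from station import manip gives the robot as it stands.
- The arm moves only by the tool servo_tool, never from a script. Its argument "commands" is one flat list of numbers, 7 for each row, row after row: the shift along the tool's x, y, z each as a share of 500 mm, from -1 to 1, then the turn, a rotation vector about the tool's x, y, z each as a share of 360 degrees, from -1 to 1, then the opening, from -1 (shut) to 1 (fully open). In form: [dx, dy, dz, rx, ry, rz, claw, dx, dy, dz, rx, ry, rz, claw, ...]. A call has 1 to 12 rows; each row shifts and turns the commanded pose from where the row before left it, along the tool's axes as they then stand; what a row does not reach is not made up. A row lasts 1/12 s, in which the tool goes at most 41.7 mm and 7.16 degrees, less where a joint would pass 70% of its speed; a pose out of reach is approached as far as the arm can. A call with a number of a shift or a turn outside -1 to 1 is refused whole. A call with a gripper value outside its range is refused whole. The fingers move at their own pace and stop on an object; "force" is the grip in N (left out, the last holds). Time passes only in rows, so rows that do not move let the fingers close. It gives the time, the measured TCP pose, the force, the opening and the grip force at its end, in the units of the state.
- manip.sense(): the state, without advancing time (a new reading comes with each control period).
- manip.snapshot(name): name is "side" or "top" or "wrist"; returns a dict with "img" (400x640x3 uint8, red, green, blue), "mtx" (3x3 intrinsics, pixels), "world_to_cam" (4x4, takes a point from world to camera coordinates). Camera axes: x right, y up, looking along -z (the intrinsics and any distortion apply to the point x, -y, -z); pixel columns grow to the right and rows downward; lengths in m; the calibration is good to about 2 mm. A picture is of the moment at which its call begins. There is no depth.
- manip.sign_off(): hands the job in; it is judged then, once.
Trained networks look in a picture, given as the dict that the camera call returned (one of the last four; its "shot" number tells which), for a name from the list of things; names that differ only in an ending like _2 or _b are one class to them, and where a whole thing is asked for, a point or a joint stands for the part that bears it (a point fixed in the world has none). Each returns a list of dicts, best first, with "conf" (0 to 1); they miss things now and then, are a little off and sometimes report something else, mostly with a low value. They report only what shows in the picture. A call takes as long as a camera call. They do not tell look-alikes from the thing itself.
- manip.look_for(picture, query): "box" ([left, top, width, height] in pixels, round what is visible of it).
- manip.silhouettes(picture, query): "pixels" (400x640 bool, what is visible of it) and "box" ([left, top, width, height] in pixels, round what is visible of it).
The state is a dict: "t": time; "q": joint angles; "qd": joint speeds; "tau": joint torques, N m; "tcp_pos": TCP position; "tool_rot": TCP orientation; "force": force on the tool from outside, world axes, zero at the start; "ft_torque": the same for the moment, N m; "finger_gap": opening from 0.0 (shut) to 1.0 (fully open); "gripper_force": force on a finger pad.
Only numpy, scipy, OpenCV 4.12 (cv2) and the standard library are available. Lean on these libraries where they do the work, as an engineer would, in place of code of your own. Each camera call takes 0.05 s, during which the arm holds its last target. There are 200 camera calls.

## Working session

There is one attempt and no reset: what is moved stays moved. The work goes in short steps, Python scripts to look and compute and a tool call to move; the robot and the scene stay as the last step left them, time stands still between calls to the robot, and variables do not carry over. Pictures are saved under pics/ and viewed, at most 10 in all, crops included, and the job is handed in when it is done.

Besides the shell and the picture viewer there is one more tool, called after "Request:" as name(argument=value, ...), one argument or row to a line, values as JSON. servo_tool: Moves the arm, as the interface text tells. Its arguments: {"type":"object","properties":{"commands":{"type":"array"},"force":{"type":"number"}},"required":["commands"]}

```bash
mkdir -p pics; cat > h.py <<'E'
import numpy as np, cv2
from station import manip
def save(n,im): cv2.imwrite('pics/'+n,cv2.cvtColor(im,cv2.COLOR_RGB2BGR))
def proj(s,P):
    P=np.atleast_2d(P); c=(s['world_to_cam']@np.c_[P,np.ones(len(P))].T)[:3]; c=np.array([c[0],-c[1],-c[2]]); p=s['mtx']@c; return (p[:2]/p[2]).T
def unproj(s,uv,z):
    uv=np.atleast_2d(uv); d=np.linalg.inv(s['mtx'])@np.c_[uv,np.ones(len(uv))].T; d=np.array([d[0],-d[1],-d[2]])
    R=s['world_to_cam'][:3,:3];t=s['world_to_cam'][:3,3]; o=-R.T@t; w=(R.T@d).T; return o+w*((z-o[2])/w[:,2])[:,None]
E
python3 - <<'E'
from h import *
t=manip.snapshot('top'); s=manip.snapshot('side')
print(t.keys(), manip.sense())
for n,p in(('top',t),('side',s)):
    print(n,'cam at',-p['world_to_cam'][:3,:3].T@p['world_to_cam'][:3,3])
    for q in('blue_top_handle','mould_seat','orange_top_handle'):
        for d in manip.silhouettes(p,q):
            m=d['pixels'];v,u=np.nonzero(m);print(n,q,round(d['conf'],2),d['box'],len(u),p['img'][m].mean(0).round(),cv2.minAreaRect(np.c_[u,v].astype(np.float32)))
im=np.vstack([t['img'],s['img']]); save('a.png',cv2.resize(im,(480,600))); save('top.png',t['img'])
E
```

```text
dict_keys(['img', 'mtx', 'world_to_cam', 'shot']) {'t': 0.1, 'q': array([-1.33246353e+00,  5.28377666e-01,  1.43380023e+00, -1.00238361e-05,
        1.18145501e+00, -1.78519779e-01]), 'qd': array([ 0.00013156, -0.00327794, -0.0032361 ,  0.00166954, -0.00093899,
        0.0009055 ]), 'tau': array([-1.20266245e-04, -4.43304527e+01, -1.78586090e+01, -1.81459541e-04,
        3.86858665e-03, -9.55135022e-06]), 'tcp_pos': array([ 0.25290436, -0.57080906,  0.23042048]), 'tool_rot': array([ 9.78356856e-01,  2.06922260e-01, -3.51367285e-05, -1.01953333e-03]), 'force': array([ 0.17474276, -0.351469  ,  0.83034717]), 'ft_torque': array([-0.0586195 ,  0.0023954 ,  0.02643659]), 'gripper_force': 0.0, 'finger_gap': 0.9972939743585153}
top cam at [0.20117721 0.23666864 1.30509277]
top blue_top_handle 0.62 [452.2, 194.7, 40.9, 28.2] 698 [57. 67. 84.] ((471.37835693359375, 208.72972106933594), (38.79815673828125, 19.399076461791992), 9.462322235107422)
top mould_seat 0.76 [148.5, 190.1, 48.4, 30.9] 1090 [ 91.  59. 101.] ((171.531005859375, 204.63575744628906), (25.42987823486328, 45.539817810058594), 77.125)
top mould_seat 0.6 [314.5, 197.9, 42.9, 31.5] 1030 [58. 73. 97.] ((332.427001953125, 212.7007293701172), (24.87343406677246, 41.493934631347656), 83.41805267333984)
side cam at [-0.32722987  0.52048056  1.04622774]
side mould_seat 0.68 [145.8, 243.7, 51.2, 45.9] 1251 [121.  65. 136.] ((172.17074584960938, 266.4634094238281), (27.381603240966797, 49.25013732910156), 62.650123596191406)
side mould_seat 0.57 [306.9, 201.5, 46.5, 32.5] 903 [ 48.  82. 124.] ((330.1000061035156, 215.6999969482422), (23.702320098876953, 41.59086608886719), 63.43495178222656)
side orange_top_handle 0.83 [373.0, 183.8, 31.3, 22.7] 429 [165.  90.  24.] ((388.7432861328125, 196.45944213867188), (18.9058837890625, 27.290231704711914), 80.53767395019531)
```

View pics/top.png

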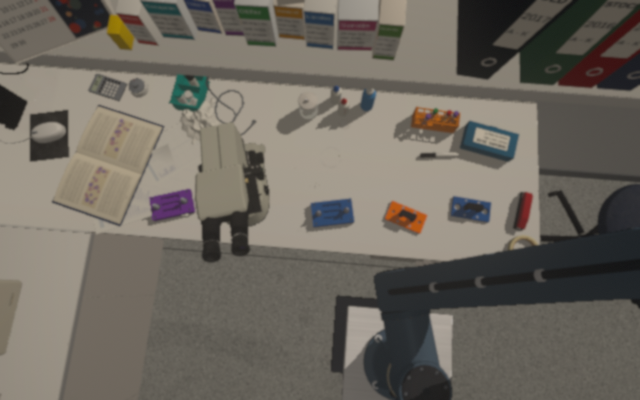

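```bash
python3 - <<'E'
from h import *
t=manip.snapshot('top'); s=manip.snapshot('side')
a=cv2.resize(t['img'][170:250,290:510],None,fx=3.5,fy=3.5,interpolation=cv2.INTER_CUBIC)
b=cv2.resize(s['img'][130:250,280:500],None,fx=3.5/1.5,fy=3.5/1.5,interpolation=cv2.INTER_CUBIC)
b=cv2.copyMakeBorder(b,0,0,0,a.shape[1]-b.shape[1],cv2.BORDER_CONSTANT)
save('b.png',np.vstack([a,b]))
print('blue',unproj(t,[471.4,208.7],.012)[0],'mould top',unproj(t,[332.4,212.7],.015)[0],'mould side',unproj(s,[330.1,215.7],.015)[0],'orange side',unproj(s,[388.7,196.5],.012)[0],'purple',unproj(t,[171,204],.02)[0])
E
```

```text
blue [ 0.48109638 -0.20834471  0.012     ] mould top [0.43180033 0.23000362 0.015     ] mould side [0.42923382 0.23225316 0.015     ] orange side [0.44182065 0.01216617 0.012     ] purple [0.41713145 0.74240072 0.02      ]
```

View pics/b.png

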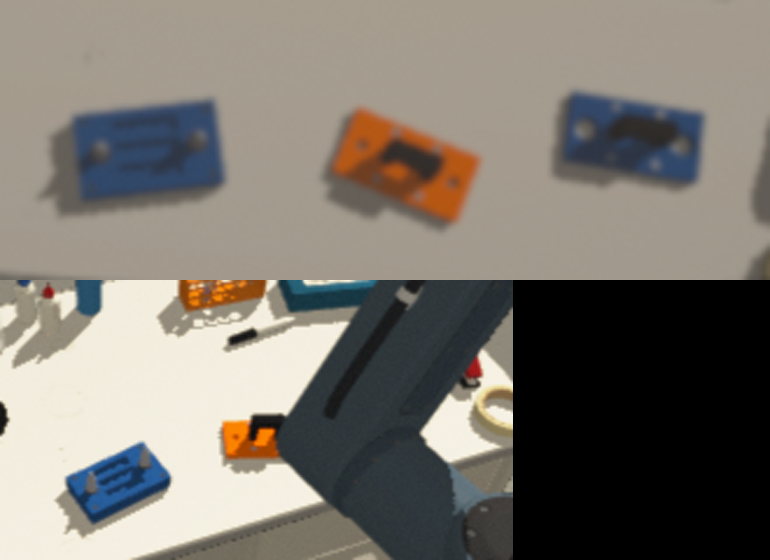

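Top view: the blue plate with two large holes is at (471,209), the orange plate at (406,217), the blue mould with pins at (332,213) and the purple look-alike at (171,205). The crop shows the blue one at (471,209) has 20 mm holes and a black handle, so that is my plate. The blue block with two pins is the mould. Next I go above the plate.

```bash
cat >> h.py <<'E'
from scipy.spatial.transform import Rotation as Ro
def plan(target,yaw,n,claw,R=None,p=None):
    """rows to move TCP to target, tool y axis at world yaw(deg), tool pointing down"""
    st=manip.sense(); R=Ro.from_quat(st['tool_rot']) if R is None else R; p=st['tcp_pos'] if p is None else p
    c,s=np.cos(np.radians(yaw)),np.sin(np.radians(yaw)); y=np.array([c,s,0]);z=np.array([0,0,-1.]);Rt=Ro.from_matrix(np.c_[np.cross(y,z),y,z])
    rv=(R.inv()*Rt).as_rotvec(); dp=(np.array(target)-p)/n; out=[]
    for k in range(n):
        out+=[*np.round(R.inv().apply(dp)/.5,4),*np.round(rv/n/(2*np.pi),4),claw]; R=R*Ro.from_rotvec(rv/n)
    print('deg/row',np.degrees(np.linalg.norm(rv)/n),'mm/row',np.linalg.norm(dp)*1e3); print([float(x) for x in out])
E
python3 - <<'E'
from h import *
w=manip.snapshot('wrist');W=w['world_to_cam'];o=-W[:3,:3].T@W[:3,3];st=manip.sense();R=Ro.from_quat(st['tool_rot'])
print('cam in tool',R.inv().apply(o-st['tcp_pos']),'look',R.inv().apply(-W[2,:3]),w['mtx'])
plan([.47,-.2,.25],-9.5,12,1.0)
E
```

```text
cam in tool [ 7.88766039e-02  9.28454471e-05 -1.43460337e-01] look [-3.08122983e-01  2.26669309e-04  9.51346507e-01] [[351.86415519   0.         316.45504389]
 [  0.         351.86415519 203.79857854]
 [  0.           0.           1.        ]]
deg/row 4.7182794514898 mm/row 35.8807618884539
[0.0581, -0.042, -0.0031, -0.0, -0.0, -0.0131, 1.0, 0.0614, -0.037, -0.0031, -0.0, -0.0, -0.0131, 1.0, 0.0642, -0.0319, -0.0031, -0.0, -0.0, -0.0131, 1.0, 0.0666, -0.0265, -0.0031, -0.0, -0.0, -0.0131, 1.0, 0.0686, -0.0209, -0.0031, -0.0, -0.0, -0.0131, 1.0, 0.0701, -0.0152, -0.0031, -0.0, -0.0, -0.0131, 1.0, 0.0711, -0.0094, -0.0031, -0.0, -0.0, -0.0131, 1.0, 0.0716, -0.0035, -0.0031, -0.0, -0.0, -0.0131, 1.0, 0.0717, 0.0024, -0.0031, -0.0, -0.0, -0.0131, 1.0, 0.0712, 0.0083, -0.0031, -0.0, -0.0, -0.0131, 1.0, 0.0703, 0.0141, -0.0031, -0.0, -0.0, -0.0131, 1.0, 0.0689, 0.0198, -0.0031, -0.0, -0.0, -0.0131, 1.0]
```

Request:
servo_tool(
  commands=[0.058,-0.042,-0.003,0,0,-0.0131,1,0.061,-0.037,-0.003,0,0,-0.0131,1,0.064,-0.032,-0.003,0,0,-0.0131,1,0.067,-0.026,-0.003,0,0,-0.0131,1,0.069,-0.021,-0.003,0,0,-0.0131,1,0.07,-0.015,-0.003,0,0,-0.0131,1,0.071,-0.009,-0.003,0,0,-0.0131,1,0.072,-0.003,-0.003,0,0,-0.0131,1,0.072,0.002,-0.003,0,0,-0.0131,1,0.071,0.008,-0.003,0,0,-0.0131,1,0.07,0.014,-0.003,0,0,-0.0131,1,0.069,0.02,-0.003,0,0,-0.0131,1],
)

```text
t: 1.55
tcp_pos: [0.4711, -0.1986, 0.2497]
tool_rot: [0.762, 0.647, 0.0, 0.0]
force: [1.4, -0.8, -1.1]
finger_gap: 1.0
gripper_force: 0.0
```

Request:
servo_tool(
  commands=[0,0,0,0,0,0,1,0,0,0,0,0,0,1,0,0,0,0,0,0,1],
)

```text
t: 1.8
tcp_pos: [0.4704, -0.2005, 0.2494]
tool_rot: [0.763, 0.646, -0.0, 0.0]
force: [-0.0, 0.4, 0.1]
finger_gap: 1.0
gripper_force: 0.0
```

```bash
python3 - <<'E'
from h import *
w=manip.snapshot('wrist');save('w1.png',w['img']);st=manip.sense();print(st['t'],st['tcp_pos'],st['tool_rot'],st['finger_gap'])
for d in manip.silhouettes(w,'blue_top_handle'): print(d['conf'],d['box'])
d=manip.silhouettes(w,'blue_top_handle')[0]['pixels']
hsv=cv2.cvtColor(w['img'],cv2.COLOR_RGB2HSV)
E
```

```text
1.85 [ 0.47009902 -0.20102045  0.24934837] [ 7.63765686e-01  6.45493523e-01 -2.21732862e-04  1.99825886e-04] 0.9994025004373328
0.61 [294.8, 111.4, 67.3, 113.5]
```

View pics/w1.png

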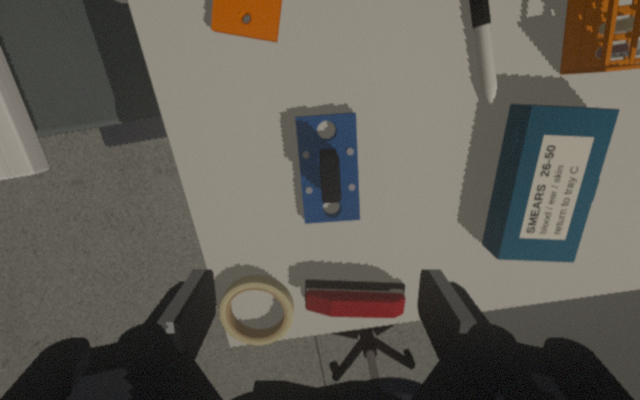

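Wrist: the blue plate's corners are near (296,116), (355,112), (360,219) and (305,223). The bar runs from (328,150) to (333,203).

```bash
cat >> h.py <<'E'
from scipy.optimize import minimize
def bluemask(s,box):
    l,t,w,h=[int(x) for x in box]; hsv=cv2.cvtColor(s['img'],cv2.COLOR_RGB2HSV); m=np.zeros((400,640),np.uint8)
    b=cv2.inRange(hsv,(104,110,40),(122,255,255)); sl=np.s_[max(t-8,0):t+h+8,max(l-8,0):l+w+8]; m[sl]=b[sl]
    c=max(cv2.findContours(m,cv2.RETR_EXTERNAL,cv2.CHAIN_APPROX_NONE)[0],key=cv2.contourArea)
    o=np.zeros_like(m); cv2.fillConvexPoly(o,cv2.convexHull(c),1); return o
def fit(s,m,size,z0,x0):
    """best (x,y,yaw of short side deg) of a box against mask"""
    G=np.array([[i,j,k] for i in(-.5,.5) for j in(-.5,.5) for k in(0,1)])*size
    def cost(v):
        a=np.radians(v[2]*100);R=np.array([[np.cos(a),-np.sin(a),0],[np.sin(a),np.cos(a),0],[0,0,1]])
        h=cv2.convexHull(proj(s,G@R.T+[v[0],v[1],z0]).astype(np.float32)); o=np.zeros((400,640),np.uint8)
        cv2.fillConvexPoly(o,np.round(h*16).astype(np.int32),1,shift=4)
        return 1-(o&m).sum()/(o|m).sum()
    v=np.array([x0[0],x0[1],x0[2]/100]); 
    for k in range(3): r=minimize(cost,v,method='Nelder-Mead',options=dict(initial_simplex=v+np.array([[0,0,0],[.01,0,0],[0,.01,0],[0,0,.06]])/(k+1)));v=r.x
    return r.x*[1,1,100],r.fun
E
python3 - <<'E'
from h import *
w=manip.snapshot('wrist');d=manip.look_for(w,'blue_top_handle')[0]
m=bluemask(w,d['box']);v,c=fit(w,m,[.064,.12,.012],0,[.481,-.208,-9.5]);print(v,c,m.sum())
uv=proj(w,[[v[0],v[1],.053]]);print('bar top centre expected',uv)
# bar dark mask
g=w['img'].max(2);k=np.zeros_like(g);k[130:215,310:350]=(g<45)[130:215,310:350]*1;n,l,st_,ce=cv2.connectedComponentsWithStats(k);i=1+st_[1:,4].argmax();print(st_[i],ce[i],unproj(w,[ce[i]],.05))
t=manip.snapshot('top');
for d in manip.look_for(t,'mould_seat'): print(d)
d=[d for d in manip.look_for(t,'mould_seat') if 300<d['box'][0]<340][0]
m=bluemask(t,d['box']);print('mould',fit(t,m,[.076,.13,.024],0,[.43,.23,5]))
E
```

```text
[ 0.48271538 -0.20991784 -6.20311872] 0.06413857677902624 5998
bar top centre expected [[330.66249867 179.72556308]]
[320 148  21  53 763] [329.3197903 172.0904325] [[ 0.48260784 -0.20273734  0.05      ]]
{'box': [313.6, 198.6, 40.9, 31.6], 'conf': 0.95}
{'box': [150.9, 189.1, 47.6, 32.4], 'conf': 0.58}
mould (array([0.43128972, 0.22995837, 4.73205304]), np.float64(0.19714285714285718))
```

```bash
python3 - <<'E'
from h import *
plan([.482,-.207,.13],-7,4,1.0)
E
```

```text
deg/row 0.6549693643217028 mm/row 30.0057915017532
[-0.002, 0.0064, 0.0596, -0.0, 0.0, -0.0018, 1.0, -0.0021, 0.0064, 0.0596, -0.0, 0.0, -0.0018, 1.0, -0.0021, 0.0064, 0.0596, -0.0, 0.0, -0.0018, 1.0, -0.0022, 0.0063, 0.0596, -0.0, 0.0, -0.0018, 1.0]
```

Request:
servo_tool(
  commands=[-0.002,0.0064,0.06,0,0,-0.0018,1,-0.002,0.0064,0.06,0,0,-0.0018,1,-0.002,0.0064,0.06,0,0,-0.0018,1,-0.002,0.0064,0.06,0,0,-0.0018,1,0,0,0,0,0,0,1,0,0,0,0,0,0,1,0,0,0,0,0,0,1],
)

```text
t: 2.78
tcp_pos: [0.483, -0.2066, 0.1304]
tool_rot: [0.749, 0.663, 0.0, 0.001]
force: [0.2, -0.4, 0.2]
finger_gap: 0.995
gripper_force: 0.0
```

```bash
python3 - <<'E'
from h import *
w=manip.snapshot('wrist');d=manip.look_for(w,'blue_top_handle');print(d)
m=bluemask(w,d[0]['box']);v,c=fit(w,m,[.064,.12,.012],0,[.481,-.208,-7]);print(v,c)
im=w['img'].copy();cs,_=cv2.findContours(m,0,1);cv2.drawContours(im,cs,-1,(0,255,0),1)
a=np.radians(v[2]);Rz=np.array([[np.cos(a),-np.sin(a),0],[np.sin(a),np.cos(a),0],[0,0,1]])
def poly(P,col): cv2.polylines(im,[np.round(proj(w,np.array(P)@Rz.T+[v[0],v[1],0])).astype(int)],True,col,1)
poly([[x,y,.012] for x,y in((-.032,-.06),(.032,-.06),(.032,.06),(-.032,.06))],(255,0,0))
poly([[x,y,.053] for x,y in((-.01,-.025),(.01,-.025),(.01,.025),(-.01,.025))],(255,255,0))
for s in(1,-1): poly([[.01*np.cos(b),s*.044+.01*np.sin(b),.012] for b in np.linspace(0,6.28,20)],(255,0,0))
save('w2.png',im);st=manip.sense();print(st['tcp_pos'],st['tool_rot'])
E
```

```text
[{'box': [268.9, 118.7, 89.1, 150.4], 'conf': 0.56}]
[ 0.4827183  -0.2097065  -4.89247513] 0.037525110486139046
[ 0.48345565 -0.206837    0.13128049] [7.48672579e-01 6.62937109e-01 4.39805121e-04 1.88832171e-03]
```

View pics/w2.png

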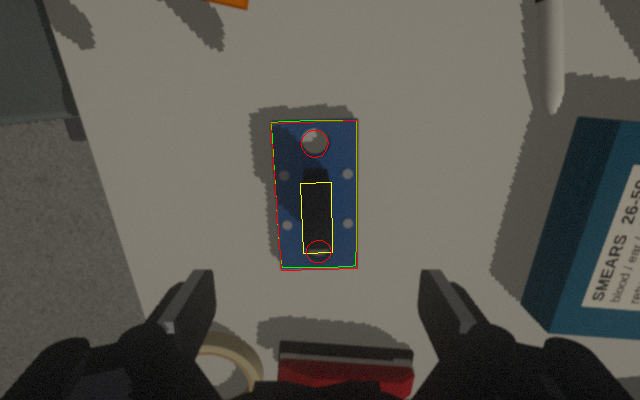

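Overlay: the plate fit matches the outline (272,121)–(357,268), both holes and the bar. I descend and grip at yaw -4.9°.

```bash
python3 - <<'E'
from h import *
plan([.4827,-.2097,.025],-4.9,4,1.0)
E
```

```text
deg/row 0.5158212796580973 mm/row 26.580432407967642
[-0.0014, -0.0004, 0.0531, 0.0001, 0.0001, -0.0014, 1.0, -0.0014, -0.0004, 0.0531, 0.0001, 0.0001, -0.0014, 1.0, -0.0014, -0.0003, 0.0531, 0.0001, 0.0001, -0.0014, 1.0, -0.0014, -0.0003, 0.0531, 0.0001, 0.0001, -0.0014, 1.0]
```

Request:
servo_tool(
  commands=[-0.0014,-0.0004,0.053,0,0,-0.0014,1,-0.0014,-0.0004,0.053,0,0,-0.0014,1,-0.0014,-0.0003,0.053,0,0,-0.0014,1,-0.0014,-0.0003,0.053,0,0,-0.0014,1,0,0,0,0,0,0,1,0,0,0,0,0,0,1],
  force=70,
)

```text
t: 3.38
tcp_pos: [0.4815, -0.2088, 0.0239]
tool_rot: [0.737, 0.676, -0.0, -0.0]
force: [0.9, -0.7, 0.9]
finger_gap: 1.001
gripper_force: 0.0
```

```bash
python3 - <<'E'
from h import *
for k in range(2): manip.snapshot('wrist');st=manip.sense();print(st['tcp_pos'],st['tool_rot'],st['force'])
print(np.degrees(2*np.arctan2(st['tool_rot'][1],st['tool_rot'][0]))-90)
E
```

```text
[ 0.48230576 -0.209322    0.024799  ] [7.36898358e-01 6.76002660e-01 2.31413644e-04 1.07675812e-03] [ 0.28824989 -0.22409269  0.66848867]
[ 0.48270217 -0.20956957  0.02530032] [7.36831289e-01 6.76074166e-01 3.80456431e-04 1.79698438e-03] [-0.4687867  -0.3882837   0.48433445]
-4.924580643501628
```

Request:
servo_tool(
  commands=[0,0,0,0,0,0,-1,0,0,0,0,0,0,-1,0,0,0,0,0,0,-1,0,0,0,0,0,0,-1,0,0,0,0,0,0,-1,0,0,0,0,0,0,-1,0,0,0,0,0,0,-1,0,0,0,0,0,0,-1],
  force=70,
)

```text
t: 4.15
tcp_pos: [0.4819, -0.209, 0.0237]
tool_rot: [0.737, 0.676, 0.0, 0.0]
force: [1.6, 0.9, 5.1]
finger_gap: 0.223
gripper_force: 68.4
```

```bash
python3 - <<'E'
from h import *
st=manip.sense();R=Ro.from_quat(st['tool_rot'])
plan([.482,-.209,.18],-4.9,5,-1)
plan([.44,.06,.18],4.7,8,-1,p=np.array([.482,-.209,.18]))
E
```

```text
deg/row 0.01179228367084202 mm/row 31.254020683786873
[-0.0, 0.0001, -0.0625, 0.0, 0.0, -0.0, -1.0, -0.0, 0.0001, -0.0625, 0.0, 0.0, -0.0, -1.0, -0.0, 0.0001, -0.0625, 0.0, 0.0, -0.0, -1.0, -0.0, 0.0001, -0.0625, 0.0, 0.0, -0.0, -1.0, -0.0, 0.0001, -0.0625, 0.0, 0.0, -0.0, -1.0]
deg/row 1.2012334179788922 mm/row 34.03238347515496
[0.0661, -0.0162, -0.0, 0.0, 0.0, -0.0033, -1.0, 0.0664, -0.0148, -0.0, 0.0, 0.0, -0.0033, -1.0, 0.0667, -0.0134, -0.0, 0.0, 0.0, -0.0033, -1.0, 0.067, -0.012, -0.0, 0.0, 0.0, -0.0033, -1.0, 0.0672, -0.0106, -0.0, 0.0, 0.0, -0.0033, -1.0, 0.0674, -0.0092, -0.0, 0.0, 0.0, -0.0033, -1.0, 0.0676, -0.0078, -0.0, 0.0, 0.0, -0.0033, -1.0, 0.0678, -0.0064, -0.0, 0.0, 0.0, -0.0033, -1.0]
```

Request:
servo_tool(
  commands=[0,0,-0.02,0,0,0,-1,0,0,-0.05,0,0,0,-1,0,0,-0.06,0,0,0,-1,0,0,-0.06,0,0,0,-1,0,0,-0.06,0,0,0,-1,0,0,-0.04,0,0,0,-1,0,0,-0.02,0,0,0,-1,0,0,0,0,0,0,-1],
)

```text
t: 4.82
tcp_pos: [0.4822, -0.2093, 0.1804]
tool_rot: [0.737, 0.676, 0.0, 0.002]
force: [0.8, -0.9, -2.1]
finger_gap: 0.225
gripper_force: 68.9
```

Request:
servo_tool(
  commands=[0.033,-0.008,0,0,0,-0.0016,-1,0.066,-0.015,0,0,0,-0.0033,-1,0.066,-0.014,0,0,0,-0.0033,-1,0.067,-0.013,0,0,0,-0.0033,-1,0.067,-0.012,0,0,0,-0.0033,-1,0.067,-0.01,0,0,0,-0.0033,-1,0.067,-0.009,0,0,0,-0.0033,-1,0.067,-0.007,0,0,0,-0.0033,-1,0.033,-0.004,0,0,0,-0.0018,-1,0,0,0,0,0,0,-1,0,0,0,0,0,0,-1,0,0,0,0,0,0,-1],
)

```text
t: 5.82
tcp_pos: [0.4382, 0.0585, 0.1773]
tool_rot: [0.678, 0.735, -0.001, -0.001]
force: [0.1, -0.3, -2.6]
finger_gap: 0.228
gripper_force: 68.8
```

```bash
python3 - <<'E'
from h import *
w=manip.snapshot('wrist');st=manip.sense();print(st['t'],st['tcp_pos'],st['tool_rot'],st['gripper_force'],st['force'])
im=w['img'].copy()
for d in manip.look_for(w,'mould_seat'):
    print(d);
    m=bluemask(w,d['box']);v,c=fit(w,m,[.076,.13,.024],0,[.431,.23,4.7]);print(v,c)
    cs,_=cv2.findContours(m,0,1);cv2.drawContours(im,cs,-1,(0,255,0),1)
save('w3.png',im)
E
```

```text
5.8667 [0.43862832 0.05803588 0.17756984] [ 6.78272350e-01  7.34810194e-01 -5.45160478e-04 -5.48465841e-04] 68.81676435470581 [ 0.73823173 -0.73542035 -2.00336968]
{'box': [283.6, 1.3, 103.7, 58.4], 'conf': 0.96}
[ 0.43330139  0.23178179 11.30991195] 0.015529672767609526
```

View pics/w3.png

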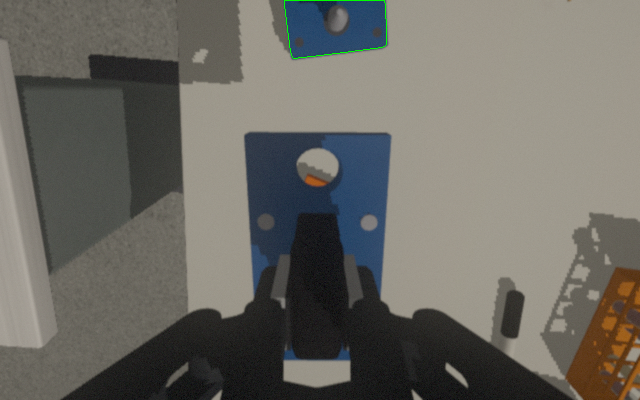

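The held plate is level in the wrist view and the mould is cut off at the top edge, around (335,30). I go up and a little forward to see all of it.

Request:
servo_tool(
  commands=[0.016,0,-0.02,0,0,0,-1,0.02,0,-0.05,0,0,0,-1,0.02,0,-0.06,0,0,0,-1,0.02,0,-0.06,0,0,0,-1,0.02,0,-0.06,0,0,0,-1,0.02,0,-0.04,0,0,0,-1,0.018,0,-0.02,0,0,0,-1,0,0,0,0,0,0,-1,0,0,0,0,0,0,-1,0,0,0,0,0,0,-1],
)

```text
t: 6.75
tcp_pos: [0.4328, 0.1244, 0.3321]
tool_rot: [0.678, 0.735, -0.001, -0.001]
force: [0.3, -0.8, -3.4]
finger_gap: 0.222
gripper_force: 69.0
```

```bash
python3 - <<'E'
from h import *
w=manip.snapshot('wrist');st=manip.sense();print(st['t'],st['tcp_pos'],st['tool_rot'],st['gripper_force'],st['force'])
im=w['img'].copy()
for d in manip.look_for(w,'mould_seat')[:1]:
    print(d); l,t,ww,h=map(int,d['box'])
    m=bluemask(w,d['box']);v,c=fit(w,m,[.076,.13,.024],0,[.431,.23,6]);print(v,c)
    a=np.radians(v[2]);Rz=np.array([[np.cos(a),-np.sin(a),0],[np.sin(a),np.cos(a),0],[0,0,1]])
    def poly(P,col): cv2.polylines(im,[np.round(proj(w,np.array(P)@Rz.T+[v[0],v[1],0])).astype(int)],True,col,1)
    poly([[x,y,.024] for x,y in((-.038,-.065),(.038,-.065),(.038,.065),(-.038,.065))],(255,0,0))
    for s in(1,-1):
        for z,r in((.024,.007),(.06,.002)): poly([[r*np.cos(b),s*.044+r*np.sin(b),z] for b in np.linspace(0,6.28,20)],(255,255,0))
    cs,_=cv2.findContours(m,0,1);cv2.drawContours(im,cs,-1,(0,255,0),1)
save('w4.png',cv2.resize(im[:200,220:460],None,fx=3,fy=3))
E
```

```text
6.8 [0.4327164  0.12437604 0.33184954] [ 0.67852676  0.73457378 -0.00131031 -0.00104217] 68.99665832519531 [-0.10940329  1.11818941 -2.28740591]
{'box': [285.8, 3.0, 73.5, 123.5], 'conf': 0.92}
[ 0.43282925  0.23012342 11.68901435] 0.04152385974162931
```

View pics/w4.png

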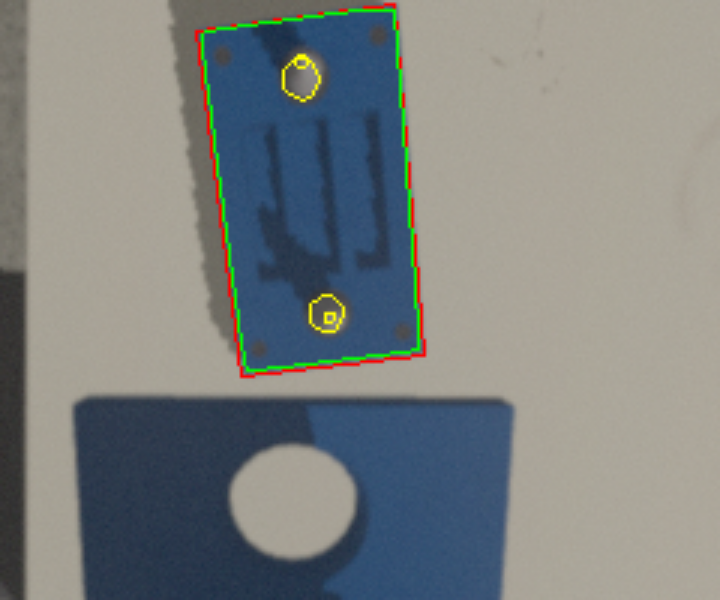

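```bash
python3 - <<'E'
from h import *
w=manip.snapshot('wrist');st=manip.sense();R=Ro.from_quat(st['tool_rot'])
g=cv2.cvtColor(w['img'],cv2.COLOR_RGB2HSV)[...,1];k=np.zeros_like(g);k[135:200,285:350]=(g<70)[135:200,285:350]
n,l,s_,ce=cv2.connectedComponentsWithStats(k);i=1+s_[1:,4].argmax();print('hole seen',ce[i],s_[i])
for zz in(.011,.013,.015): print(zz,proj(w,[st['tcp_pos']+R.apply([.044,y,zz]) for y in(0,)]), [proj(w,[st['tcp_pos']+R.apply([.06,y,zz])]).round(1).tolist() for y in(-.032,.032)])
plan([.4325,.2300,.12],11.7,9,-1)
E
```

```text
hole seen [317.00807043 166.67865004] [ 296  147   43   40 1363]
0.011 [[316.81386023 171.30337626]] [[[243.1, 135.1]], [[390.6, 135.2]]]
0.013 [[316.81150674 170.33056354]] [[[244.0, 134.6]], [[389.7, 134.6]]]
0.015 [[316.80920876 169.38069575]] [[[244.8, 134.0]], [[388.8, 134.1]]]
deg/row 0.7945113842232554 mm/row 26.304417618672918
[0.0234, 0.0019, 0.0471, -0.0001, -0.0, -0.0022, -1.0, 0.0233, 0.0022, 0.0471, -0.0001, -0.0, -0.0022, -1.0, 0.0233, 0.0025, 0.0471, -0.0001, -0.0, -0.0022, -1.0, 0.0233, 0.0028, 0.0471, -0.0001, -0.0, -0.0022, -1.0, 0.0232, 0.0031, 0.0471, -0.0001, -0.0, -0.0022, -1.0, 0.0232, 0.0034, 0.0471, -0.0001, -0.0, -0.0022, -1.0, 0.0231, 0.0038, 0.0471, -0.0001, -0.0, -0.0022, -1.0, 0.0231, 0.0041, 0.0471, -0.0001, -0.0, -0.0022, -1.0, 0.023, 0.0044, 0.0471, -0.0001, -0.0, -0.0022, -1.0]
```

Request:
servo_tool(
  commands=[0.023,0.002,0.02,0,0,-0.0022,-1,0.023,0.002,0.04,0,0,-0.0022,-1,0.023,0.0025,0.05,0,0,-0.0022,-1,0.023,0.003,0.06,0,0,-0.0022,-1,0.023,0.003,0.06,0,0,-0.0022,-1,0.023,0.0034,0.06,0,0,-0.0022,-1,0.023,0.0038,0.06,0,0,-0.0022,-1,0.023,0.004,0.05,0,0,-0.0022,-1,0.023,0.004,0.024,0,0,-0.0022,-1,0,0,0,0,0,0,-1,0,0,0,0,0,0,-1,0,0,0,0,0,0,-1],
)

```text
t: 7.9
tcp_pos: [0.4337, 0.2294, 0.1216]
tool_rot: [0.631, 0.776, 0.0, 0.0]
force: [-0.2, -0.4, -2.3]
finger_gap: 0.222
gripper_force: 68.8
```

```bash
cat > chk.py <<'E'
from h import *
import sys
w=manip.snapshot('wrist');st=manip.sense();R=Ro.from_quat(st['tool_rot']);print(st['t'],st['tcp_pos'],st['tool_rot'],np.degrees(R.as_matrix()[:2,1]@[0,1]),np.degrees(np.arctan2(*R.as_matrix()[[1,0],1])))
im=w['img'].copy();a=np.radians(11.7);d=np.array([-np.sin(a),np.cos(a)])
M=np.array([.4328,.2301])
for z,r in((.06,.002),(.045,.007)):
    P=[[*(M+.044*d+r*np.array([np.cos(b),np.sin(b)])),z] for b in np.linspace(0,6.28,20)]
    cv2.polylines(im,[np.round(proj(w,P)).astype(int)],True,(255,255,0),1)
H=[st['tcp_pos']+R.apply([.045+.01*np.cos(b),.01*np.sin(b),.013]) for b in np.linspace(0,6.28,30)]
cv2.polylines(im,[np.round(proj(w,H)).astype(int)],True,(255,0,0),1)
save(sys.argv[1],cv2.resize(im[60:260,200:440],None,fx=3,fy=3,interpolation=cv2.INTER_CUBIC))
E
python3 chk.py w5.png
```

```text
7.95 [0.43392616 0.22937558 0.12200523] [6.31294849e-01 7.75542576e-01 5.14891836e-04 5.10916360e-04] 11.627209999200083 11.708543594948022
```

View pics/w5.png

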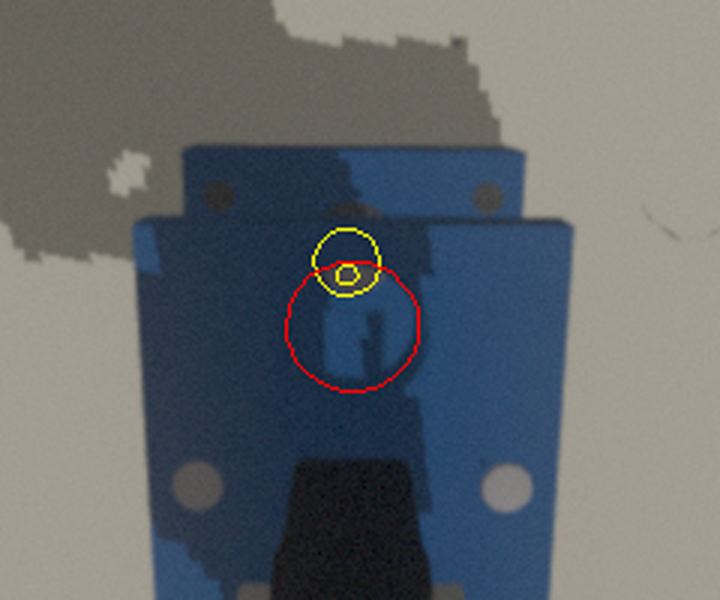

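Seen through the hole, the pin tip is at zoomed (350,268), where predicted. The plate and the mould share one centre line (u≈354 zoomed). I lower until the pin tips enter, with a 0.7 mm correction.

Request:
servo_tool(
  commands=[0,-0.0014,0.02,0,0,0,-1,0,0,0.03,0,0,0,-1,0,0,0.02,0,0,0,-1,0,0,0.012,0,0,0,-1,0,0,0.008,0,0,0,-1,0,0,0,0,0,0,-1,0,0,0,0,0,0,-1],
)

```text
t: 8.53
tcp_pos: [0.4328, 0.2296, 0.0765]
tool_rot: [0.631, 0.776, 0.0, 0.0]
force: [0.5, -0.1, -1.8]
finger_gap: 0.223
gripper_force: 68.9
```

```bash
python3 chk.py w6.png
```

```text
8.5833 [0.43289313 0.22971012 0.07670328] [6.31067214e-01 7.75728028e-01 3.59585595e-04 2.62817277e-04] 11.660154324709547 11.74218235911167
```

View pics/w6.png

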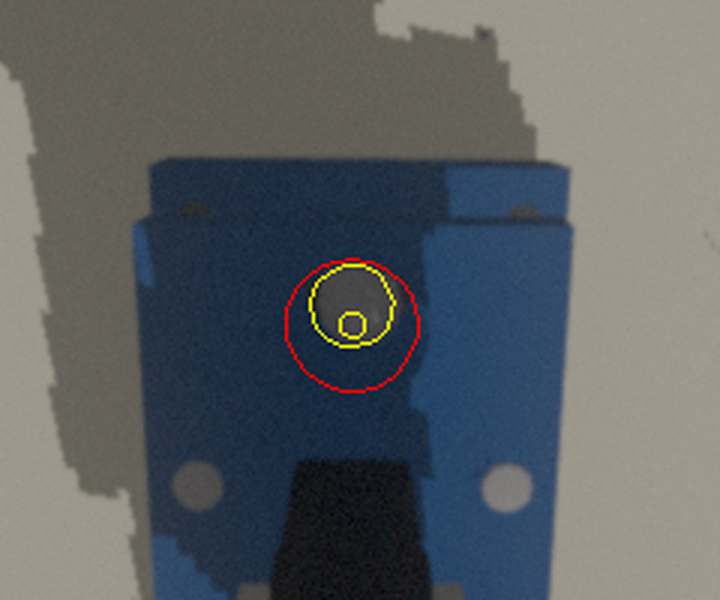

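The pin is inside the hole and about 1 mm to the right of its centre (zoomed 357 against 352; mould centre 360, plate 353). I shift 0.8 mm in +x and go on down.

Request:
servo_tool(
  commands=[0,0.0016,0,0,0,0,-1,0,0,0.01,0,0,0,-1,0,0,0.01,0,0,0,-1,0,0,0.01,0,0,0,-1,0,0,0.01,0,0,0,-1,0,0,0,0,0,0,-1,0,0,0,0,0,0,-1],
)

```text
t: 9.17
tcp_pos: [0.4329, 0.2297, 0.0557]
tool_rot: [0.631, 0.776, -0.001, -0.0]
force: [-0.6, -0.0, -1.0]
finger_gap: 0.219
gripper_force: 68.9
```

No side force. Down in small steps to contact.

Request:
servo_tool(
  commands=[0,0,0.004,0,0,0,-1,0,0,0.004,0,0,0,-1,0,0,0.003,0,0,0,-1,0,0,0.002,0,0,0,-1,0,0,0,0,0,0,-1,0,0,0,0,0,0,-1,0,0,0,0,0,0,-1],
)

```text
t: 9.75
tcp_pos: [0.4333, 0.2299, 0.0499]
tool_rot: [0.631, 0.776, 0.0, 0.0]
force: [0.7, 0.0, -1.6]
finger_gap: 0.223
gripper_force: 68.9
```

Request:
servo_tool(
  commands=[0,0,0.002,0,0,0,-1,0,0,0.001,0,0,0,-1,0,0,0,0,0,0,-1,0,0,0,0,0,0,-1],
)

```text
t: 10.08
tcp_pos: [0.4333, 0.2298, 0.0483]
tool_rot: [0.631, 0.776, -0.0, -0.0]
force: [0.5, -1.2, -2.8]
finger_gap: 0.223
gripper_force: 68.9
```

Request:
servo_tool(
  commands=[0,0,0.002,0,0,0,-1,0,0,0,0,0,0,-1,0,0,0,0,0,0,-1,0,0,0,0,0,0,-1],
)

```text
t: 10.42
tcp_pos: [0.4335, 0.2299, 0.0477]
tool_rot: [0.631, 0.776, 0.0, 0.0]
force: [0.0, 0.1, 4.8]
finger_gap: 0.223
gripper_force: 69.8
```

Request:
servo_tool(
  commands=[0,0,0.001,0,0,0,-1,0,0,0,0,0,0,-1,0,0,0,0,0,0,-1],
)

```text
t: 10.67
tcp_pos: [0.4336, 0.2299, 0.0476]
tool_rot: [0.631, 0.776, 0.0, 0.0]
force: [0.1, 0.7, 9.1]
finger_gap: 0.223
gripper_force: 70.4
```

```bash
python3 - <<'E'
from h import *
w=manip.snapshot('wrist');s=manip.snapshot('side');st=manip.sense();print(st['tcp_pos'],st['force'],st['ft_torque'])
a=cv2.resize(w['img'][60:260,200:440],(480,400));b=cv2.resize(s['img'][170:250,280:380],(320,256))
b=cv2.copyMakeBorder(b,0,144,0,0,cv2.BORDER_CONSTANT);save('w7.png',np.hstack([a,b]))
E
```

```text
[0.43358053 0.2299258  0.04763866] [-0.53196465  0.39770217  8.77831494] [-0.08443029  0.40658481 -0.05716778]
```

View pics/w7.png

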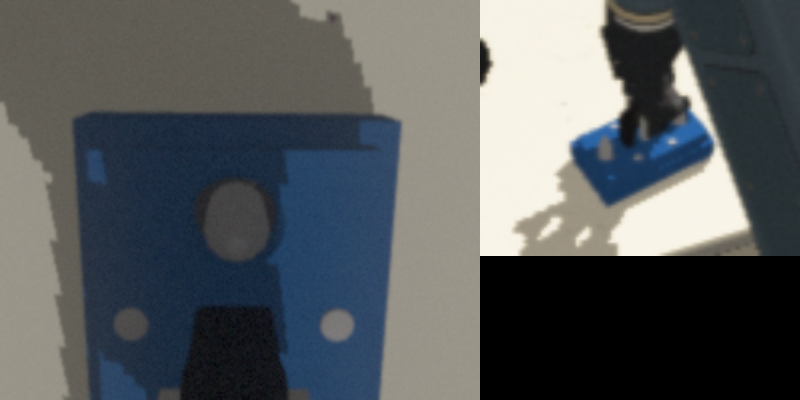

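The plate lies flat on the mould with the pin standing through the hole at (237,220), and an upward force of 9 N confirms contact. I let go and rise.

Request:
servo_tool(
  commands=[0,0,0,0,0,0,1,0,0,0,0,0,0,1,0,0,0,0,0,0,1,0,0,0,0,0,0,1,0,0,0,0,0,0,1,0,0,0,0,0,0,1,0,0,0,0,0,0,1,0,0,0,0,0,0,1],
)

```text
t: 11.43
tcp_pos: [0.4332, 0.2299, 0.0467]
tool_rot: [0.631, 0.776, -0.0, -0.0]
force: [-0.8, -0.0, 0.7]
finger_gap: 1.002
gripper_force: 0.0
```

Request:
servo_tool(
  commands=[0,0,-0.01,0,0,0,1,0,0,-0.02,0,0,0,1,0,0,-0.04,0,0,0,1,0,0,-0.06,0,0,0,1,0,0,-0.06,0,0,0,1,0,0,-0.04,0,0,0,1,0,0,-0.02,0,0,0,1,0,0,0,0,0,0,1,0,0,0,0,0,0,1],
)

```text
t: 12.18
tcp_pos: [0.4335, 0.2299, 0.1729]
tool_rot: [0.631, 0.776, 0.001, 0.001]
force: [-0.8, -0.8, 0.4]
finger_gap: 1.0
gripper_force: 0.0
```

```bash
python3 - <<'E'
from h import *
w=manip.snapshot('wrist');save('w8.png',w['img']);st=manip.sense();print(st['t'],st['tcp_pos'],st['force'])
E
```

```text
12.2333 [0.43285938 0.22973524 0.1719684 ] [-0.06363065  0.55719791 -0.17483904]
```

View pics/w8.png

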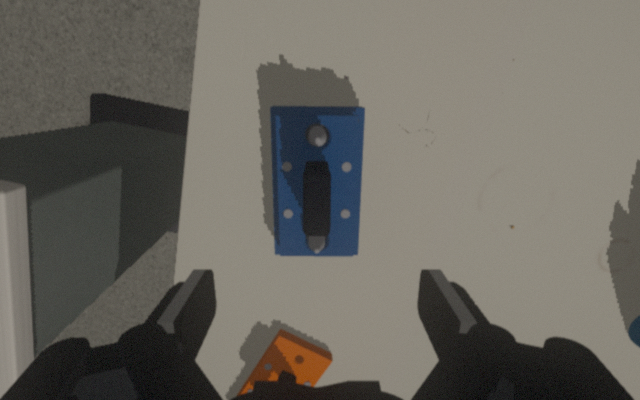

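The plate sits flat with both pins through it, at (318,135) and (317,243). The gripper is clear and the orange plate was not touched.

```bash
python3 -c "from station import manip; print(manip.sign_off())"
```

```text
the job is handed in; nothing more can be done
None
```

The blue top plate lies flat on the blue mould over both guide pins and has been let go; the orange plate was left where it was, and the job was handed in at about 12 s.

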